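# Check the smart key in and hang it up by the door

## Robot

A 6-joint arm with a two-finger parallel gripper is mounted at the origin on the work surface. World frame = base frame: x ahead of the robot, y to its left, z up, the work surface at z = 0. Lengths are in m, angles in rad, forces in N, time in s.
With the tool pointing down it reaches from about 0.25 to 0.85 m from the base axis. Payload 12.5 kg.
Tool frame: the origin (TCP) lies at the very end of the fingers, on their centre line; the grasp point (between the pads) lies env.grip_point_offset behind it (env.grip_point_offset is the distance from the TCP to the grasp point, in m); z points along the fingers, y is the line along which they close (so a half turn about z gives the same grasp; the last joint's range is limited). The gripper opens to 93 mm and grips with 3 to 60 N. Pads are 15 mm wide; open, the fingers measure 128 mm over their backs; the gripper's body (75 mm by 188 mm) begins 65 mm behind the grasp point.
Start: joints at [1.061, 0.351, 1.652, -0, 1.139, -0.085], TCP at [0.227, 0.501, 0.219] pointing down, gripper open.
Joint ranges: [-2.75, 2.75], [-0.79, 2.1], [0.01, 2.65], [-1.57, 4.71], [0.07, 3.14], [-2.87, 2.87]. Speed limits (rad/s): [2.22, 2.22, 2.79, 3.14, 3.14, 3.14].

## Interface

Orientations are given as a rotation vector (axis times angle).
In Python, from plant import telemetry, imaging, sign_off, nets, env gives the robot as it stands.
- The arm moves only by the tool jog_arm, never from a script. Its argument "increments" is a list of rows, each an object with "travel": the shift along the tool's x, y, z in cm, a list of three; "rotation": the turn, a rotation vector about the tool's x, y, z in degrees, a list of three. In form: [{"travel": [dx, dy, dz], "rotation": [wx, wy, wz]}, ...]. A call has 1 to 12 rows; each row is the pose to reach, as a shift and turn from the pose commanded when the call began, along the tool's axes at that moment; what a row does not reach only later rows make up. A row lasts 1/12 s, in which the tool goes at most 41.7 mm and 7.16 degrees, less where a joint would pass 70% of its speed; a pose out of reach is approached as far as the arm can. A call with a gripper value outside its range is refused whole. "grip" is the finger opening in cm, from 0 to 9.3, set as the call begins (left out, the last holds). The fingers move at their own pace and stop on an object; "newtons" is the grip in N (left out, the last holds). Time passes only in rows, so rows that repeat a pose let the fingers close. It gives the time, the measured TCP pose, the force, the opening and the grip force at its end, in the units of the state.
- telemetry.sense(): the state, without advancing time (a new reading comes with each control period).
- imaging.read_camera(name): name is "side" or "top"; returns a dict with "color" (480x640x3 uint8, blue, green, red), "vertical_fov" (degrees; the focal length in pixels is half the picture's height over the tangent of half this angle, whatever the lens; pixels are square), "cx", "cy" (the principal point, pixels), "k1" (the pictures are not rectified: a ray, as slopes to the right and down, at radius r is drawn at 1 + k1 r^2 times it, then the intrinsics apply), "world_from_camera" (4x4, takes a point from camera to world coordinates). Camera axes: x right, y down, z forward; pixel columns grow to the right and rows downward; lengths in m; the calibration is good to about 2 mm. A picture is of the moment at which its call begins. There is no depth.
- sign_off(): hands the job in; it is judged then, once.
Trained networks look in the newest picture that a camera, given by its name, has taken for a name from the list of things; names that differ only in an ending like _2 or _b are one class to them, and where a whole thing is asked for, a point or a joint stands for the part that bears it (a point fixed in the world has none). Each returns a list of dicts, best first, with "p" (0 to 1); they miss things now and then, are a little off and sometimes report something else, mostly with a low value. They report only what shows in the picture. A call takes as long as a camera call. They do not tell look-alikes from the thing itself.
- nets.look_for(name, camera): "uv" ([column, row] in pixels, amid what is visible of it).
The state is a dict: "time_s": time; "joint_positions": joint angles; "joint_velocities": joint speeds; "joint_efforts": joint torques, N m; "eef_pos": TCP position; "orientation": TCP orientation; "force": force on the tool from outside, world axes, zero at the start; "wrist_torque": the same for the moment, N m; "gripper_width": finger opening in m; "grasp_force": force on a finger pad.
Only numpy, scipy, OpenCV 4.12 (cv2) and the standard library are available. Lean on these libraries where they do the work, as an engineer would, in place of code of your own. Each camera call takes 0.05 s, during which the arm holds its last target. There are 200 camera calls.

## Task

Take the white smart key out of the wooden tray, touch its brass nose first to the blue alarm pad and then to the yellow lock pad, pressing each pad well down for a moment with the nose and not with the fingers. Then hang the key by its steel eye on the peg of the green stand, flat against the sloping board with the nose pointing down the slope, and let go; leave everything else where it is.

Things in the scene. Friction and masses are not known exactly. Their poses are not given: they have to be found in the camera images.
- key: white plastic smart key lying flat in the tray: body 62 x 32 x 14 mm (x, y, z), grip it across its 32 mm width; origin at the centre of the body's underside, z up out of its flat top, +x towards the steel eye, -x towards the brass nose; 107 mm long over all, about 70 g
- key_eye (a point): centre of the key's eye: a steel ring 28 mm outside, 16 mm hole, 6 mm thick, 45 mm from the key's origin along +x, at mid thickness (7 mm above the underside); hole axis along the key's z
- key_nose (a point): centre of the 10 mm brass ball that ends the key's nose, 43 mm from the key's origin along -x, 7 mm above the underside; the tip is 5 mm further
- green_stand: key stand with a green board: dark wooden foot 116 x 110 mm carrying a green board that slopes 40 deg, rising to +x; origin at the centre of its underside, z up, front (low side) at -x; the peg's foot is 27 mm along +x and 82.5 mm above the origin
- green_stand_board: green sloping board, 130 mm along the slope, 110 mm wide, with a steel peg (8 mm diameter, 30 mm long, round tip) square to its face; origin at the peg's foot on the face; z out along the peg (up, leaning 40 deg to the front), x up the slope, y across; the board reaches 100 mm down-slope and 30 mm up-slope of the peg; hung home, a key's eye centre is 7 mm off the face
- red_stand: key stand with a red board: dark wooden foot 116 x 110 mm carrying a red board that slopes 40 deg, rising to +x; origin at the centre of its underside, z up, front (low side) at -x; the peg's foot is 27 mm along +x and 82.5 mm above the origin; it already carries the black spare key
- alarm_top (a point): top centre of the round blue push pad of the alarm puck; pad 32 mm across, flat top 22 mm above the table, travel 6 mm straight down, spring-loaded (about 3 N when fully down)
- alarm (a joint): travel of the blue pad, m: 0 up, 0.006 fully down
- alarm_base: white housing of the alarm puck with the blue pad; origin at the centre of its underside
- lock_top (a point): top centre of the round yellow push pad of the lock puck; pad 32 mm across, flat top 22 mm above the table, travel 6 mm straight down, spring-loaded (about 3 N when fully down)
- lock (a joint): travel of the yellow pad, m: 0 up, 0.006 fully down
- lock_base: white housing of the lock puck with the yellow pad; origin at the centre of its underside
- tray: cherry wood tray 220 x 300 mm (x, y), rim 20 mm high, walls and floor 6 mm thick; origin at the centre of its underside
- spare: black spare key of the same shape as the white one, hanging on the red stand's peg; leave it; origin and axes as the white key's
- coin_box: aluminium coin box with screw-top lid, 62 mm across, 48 mm high, in the tray; origin under its centre
- frog: green glazed ceramic frog, 50 mm long, 50 mm high, in the tray; origin under its centre
- cover: empty red key cover, open on top, 66 x 38 x 14 mm, in the tray; origin under its centre
- tack: steel tack standing on its 14 mm head, point up, 14 mm high, in the tray; origin under its centre
Mind the look-alikes: they are no part of the job. Of the things shaped like the key, the white one is meant. Leave any orange look-alike of the alarm_base alone.

How it is judged:
By the outcome, as a careful person would: the job done as asked, in the order asked, and still so for the second after the job is handed in, with the robot touching nothing.
It also fails if it takes over 53 s, if anything falls off the work surface, if the arm or the gripper's body presses on something with over 40 N, if the wrist force passes 120 N, or if a joint passes its speed limit or range.

## Working session

There is one attempt and no reset: what is moved stays moved. The work goes in short steps, Python scripts to look and compute and a tool call to move; the robot and the scene stay as the last step left them, time stands still between calls to the robot, and variables do not carry over. Pictures are saved under pics/ and viewed, at most 10 in all, crops included, and the job is handed in when it is done.

Besides the shell and the picture viewer there is one more tool, called after "Call:" as a command line: name --argument value ..., lists and objects as JSON in quotes. jog_arm: Moves the arm, as the interface text tells. Its arguments: {"type":"object","properties":{"increments":{"type":"array"},"grip":{"type":"number"},"newtons":{"type":"number"}},"required":["increments"]}

```bash
ls; mkdir -p pics
python3 - <<'E'
from plant import telemetry, imaging, nets, env
import cv2
print(telemetry.sense()); print(env.grip_point_offset)
for c in ("side","top"):
    im=imaging.read_camera(c); cv2.imwrite(f"pics/{c}0.png",im["color"])
    print(c,{k:v for k,v in im.items() if k!="color"})
    for n in ("key","key_eye","key_nose","green_stand","green_stand_board","red_stand","alarm_top","lock_top","alarm_base","tray","spare","cover","coin_box","frog","tack"):
        print(n,[( [round(x) for x in d["uv"]],round(d["p"],2)) for d in nets.look_for(n,c)][:4])
E
```

```text
pics
{'time_s': 0.0, 'joint_positions': array([ 1.06140885e+00,  3.51269009e-01,  1.65244224e+00,  1.06584118e-05,
        1.13906547e+00, -8.45795323e-02]), 'joint_velocities': array([-6.24602860e-04,  2.24341336e-04, -7.94468808e-04,  5.68624862e-04,
        2.36926822e-04, -9.33478019e-05]), 'joint_efforts': array([-8.64884551e-04, -4.97325575e+01, -2.85256112e+01,  6.97610085e-02,
        2.57152162e-02, -1.45689182e-04]), 'eef_pos': array([0.22647485, 0.50082799, 0.21807657]), 'orientation': array([-6.62212329e-01, -3.07064178e+00,  1.77385639e-03]), 'force': array([ 0.06071407, -0.26845325, -0.15957245]), 'wrist_torque': array([ 0.00270112, -0.04501813, -0.00542405]), 'grasp_force': 0.0, 'gripper_width': 0.09298519292936853}
0.0188
side {'vertical_fov': 53.74044480980289, 'cx': 328.73984313240504, 'cy': 243.69837605921475, 'k1': 0.016811410021474453, 'world_from_camera': array([[ 0.73382562, -0.38204468,  0.56173109, -0.06419188],
       [-0.67890961, -0.38307053,  0.62636947, -0.68558772],
       [-0.02411849, -0.8410106 , -0.54048077,  0.64154112],
       [ 0.        ,  0.   
[... 947 characters left out ...]
.        ,  0.        ,  1.        ]])}
key [([440, 226], 0.72), ([259, 184], 0.57), ([425, 324], 0.56)]
key_eye [([424, 324], 0.95), ([439, 228], 0.64)]
key_nose [([422, 327], 0.58), ([442, 226], 0.57)]
green_stand [([261, 183], 0.94)]
green_stand_board [([261, 184], 0.57)]
red_stand [([161, 195], 0.6)]
alarm_top [([214, 299], 0.75), ([224, 256], 0.54)]
lock_top [([302, 260], 0.53)]
alarm_base [([224, 256], 0.89), ([211, 297], 0.61)]
tray [([444, 235], 0.68), ([224, 253], 0.26)]
spare [([154, 208], 0.94), ([261, 183], 0.44)]
cover [([491, 251], 0.59), ([431, 224], 0.37)]
coin_box [([396, 198], 0.79), ([492, 207], 0.34)]
frog [([491, 209], 0.87), ([304, 259], 0.55)]
tack [([262, 182], 0.28)]
```

View pics/top0.png

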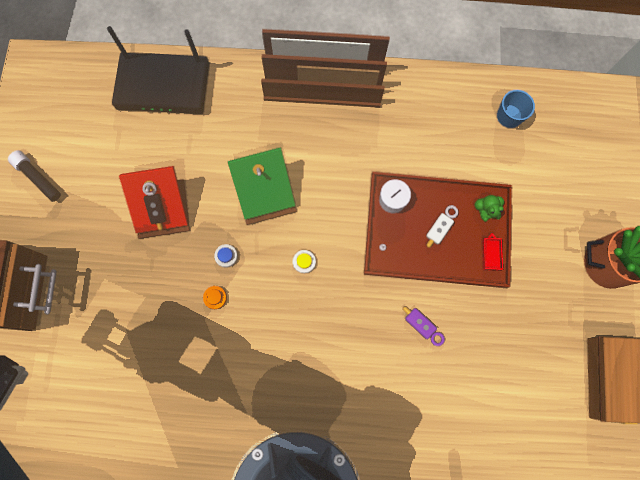

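View pics/side0.png

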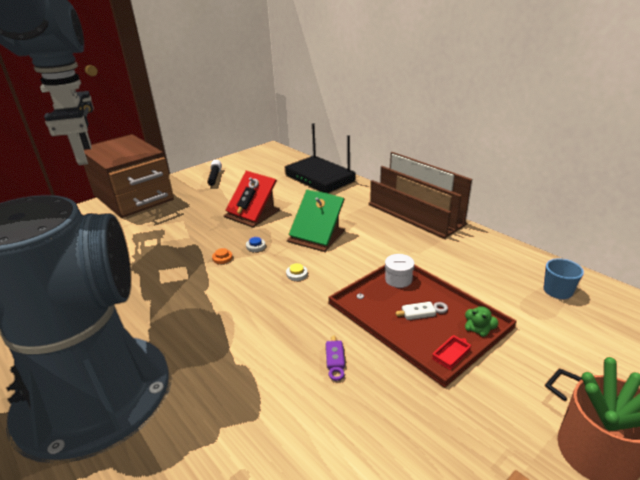

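White key candidates in the top view: white at (441,228) in the tray, black spare at (153,205) on the red stand, purple at (425,325) on the table. The white one fits. For the alarm pad, blue at (226,255) fits and orange at (214,297) is the look-alike. The yellow lock pad is at (304,261) and the green stand at (261,184). One enlarged crop next to confirm the key, along with measurements.

```bash
cat > h.py <<'E'
import numpy as np, cv2
from plant import telemetry, imaging, nets, env
from scipy.spatial.transform import Rotation as R
class Cam:
    def __init__(s,c,img=None):
        d=imaging.read_camera(c); s.im=d["color"]; s.T=d["world_from_camera"]
        s.f=240/np.tan(np.radians(d["vertical_fov"]/2)); s.cx,s.cy,s.k=d["cx"],d["cy"],d["k1"]
    def proj(s,P):
        p=(np.atleast_2d(P)-s.T[:3,3])@s.T[:3,:3]; m=p[:,:2]/p[:,2:]
        m=m*(1+s.k*(m**2).sum(1,keepdims=True)); return m*s.f+[s.cx,s.cy]
    def ray(s,uv):
        q=(np.atleast_2d(uv)-[s.cx,s.cy])/s.f; m=q.copy()
        for _ in range(20): m=q/(1+s.k*(m**2).sum(1,keepdims=True))
        return np.c_[m,np.ones(len(m))]@s.T[:3,:3].T
    def onz(s,uv,z):
        r=s.ray(uv); return s.T[:3,3]+r*((z-s.T[2,3])/r[:,2:])
def mask(im,lo,hi,box):
    m=cv2.inRange(cv2.cvtColor(im,cv2.COLOR_BGR2HSV),np.array(lo),np.array(hi)); o=np.zeros_like(m)
    x0,y0,x1,y1=box; o[y0:y1,x0:x1]=m[y0:y1,x0:x1]
    n,l,st,c=cv2.connectedComponentsWithStats(o)
    i=1+np.argmax(st[1:,4]); return (l==i).astype(np.uint8)*255,c[i],st[i,4]
E
python3 - <<'E'
from h import *
B=dict(top=dict(key=(420,200,462,250),blue=(210,240,242,272),yel=(288,245,320,277),green=(220,140,302,228)),
       side=dict(key=(395,298,452,322),blue=(240,230,272,256),yel=(280,258,314,284),green=(285,185,350,250)))
H=dict(key=((0,0,150),(180,60,255)),blue=((105,120,60),(125,255,255)),yel=((22,150,120),(35,255,255)),green=((45,80,40),(80,255,255)))
for c in B:
    C=Cam(c)
    for k in B[c]:
        m,ce,a=mask(C.im,*H[k],B[c][k]); print(c,k,ce.round(1),a)
        if k in("blue","yel"): print(C.onz(ce,.022).round(4))
        r=cv2.findContours(m,0,1)[0][0].astype(np.float32)
        if k=="key":
            P=C.onz(r[:,0],.02)[:,:2]; bb=cv2.minAreaRect((P*1000).astype(np.float32)); print(bb)
        if k=="green": print(cv2.approxPolyDP(r,5,True)[:,0].tolist())
C=Cam("top"); D=Cam("side")
a=cv2.resize(C.im[195:255,365:465],None,fx=4,fy=4,interpolation=2); b=cv2.resize(D.im[285:335,380:480],None,fx=4,fy=4,interpolation=2)
e=cv2.resize(C.im[140:230,215:315],None,fx=4,fy=4,interpolation=2); f=cv2.resize(D.im[180:255,270:370],None,fx=4,fy=4,interpolation=2)
g=np.zeros((600,800,3),np.uint8); g[:240,:400]=a; g[:200,400:]=b; g[240:600,:400]=e; g[240:540,400:]=f
cv2.imwrite("pics/crop1.png",g)
E
```

```text
top key [441.7 225.2] 501
((559.1217651367188, -269.2978210449219), (31.685626983642578, 88.55413818359375), 57.73393249511719)
top blue [224.4 254.4] 159
[[0.4629 0.1774 0.022 ]]
top yel [303.8 260.4] 172
[[0.4612 0.0147 0.022 ]]
top green [261.7 183.5] 3131
[[280.0, 148.0], [228.0, 161.0], [245.0, 218.0], [294.0, 205.0]]
side key [421.9 308.5] 419
((556.6067504882812, -273.1207580566406), (33.66706848144531, 89.32544708251953), 57.84357452392578)
side blue [255.  241.1] 72
[[0.4594 0.1693 0.022 ]]
side yel [296.3 268.4] 96
[[0.4584 0.0085 0.022 ]]
side green [316.3 217.4] 1941
[[306.0, 190.0], [289.0, 234.0], [326.0, 245.0], [343.0, 198.0]]
```

View pics/crop1.png

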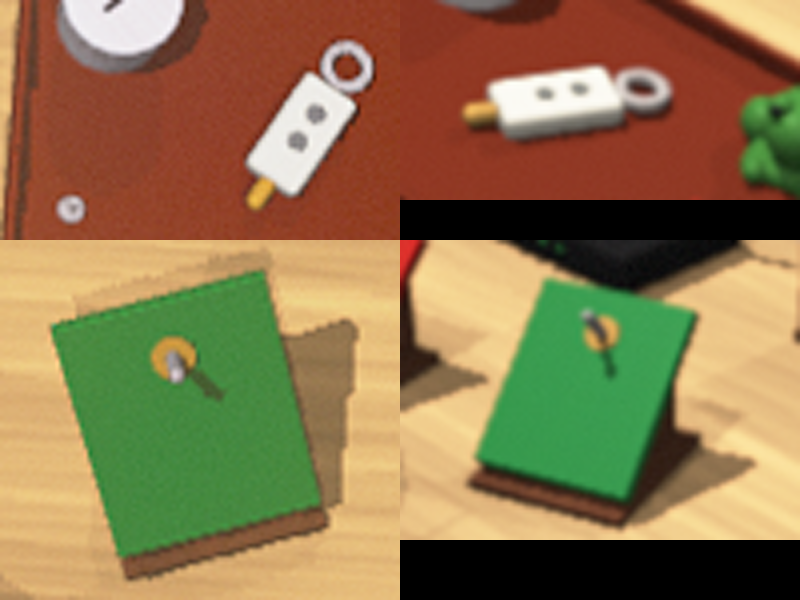

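The crop shows the white key with its eye at top px (451.5,211.7) and nose ball near (429,244.5). The green stand's peg is empty. Now I'll compare the two cameras with model fits.

Run:
```python
from h import *
from scipy.optimize import least_squares
C={"top":Cam("top"),"side":Cam("side")}
G={"top":[[280,148],[228,161],[245.5,218.5],[294.5,205.5]],"side":[[343,198],[306,190],[289,234.5],[326.5,245]]}
# order: high-right(-y), high-left, low-left, low-right
L=np.array([[30,-55,0],[30,55,0],[-100,55,0],[-100,-55,0]])/1000
s,c=np.sin(np.radians(40)),np.cos(np.radians(40))
Rb=np.array([[c,0,-s],[0,1,0],[s,0,c]])
def board(p,X=L):
    Rz=R.from_euler('z',p[2]).as_matrix(); return (Rz@(np.array([.027,0,.0825])[:,None]+Rb@X.T)).T+[p[0],p[1],0]
for S in(["top"],["side"],["top","side"]):
    r=least_squares(lambda p:np.concatenate([(C[k].proj(board(p))-G[k]).ravel() for k in S]),[.55,.1,0.2])
    print(S,r.x.round(4),np.degrees(r.x[2]).round(1),r.fun.round(1),"peg",board(r.x,np.zeros((1,3))).round(4))
    for k in S: print(k,"pegtip px",C[k].proj(board(r.x,np.array([[0,0,.03],[0,0,0]]))).round(1))
for k,e,n in(("top",(451.2,211.4),(428.8,244.3)),("side",(440.3,307.3),(398,313.3))):
    E=C[k].onz(e,.013)[0];N=C[k].onz(n,.013)[0]; d=E-N; print(k,"eye",E.round(4),"nose",N.round(4),np.linalg.norm(d),np.degrees(np.arctan2(d[1],d[0])),"orig",(N+d*43/88).round(4))
# pads: ellipse fit of housing + pad
for k,b,z in(("top",[(210,240,242,272),(288,245,320,277)],0),("side",[(240,230,272,256),(280,258,314,284)],0)):
    im=C[k].im
    for q in b: cv2.imwrite(f"/tmp/{k}{q[0]}.png",im[q[1]:q[3],q[0]:q[2]])
g=np.zeros((600,640,3),np.uint8)
for i,(k,q) in enumerate([("top",(210,240,242,272)),("top",(288,245,320,277)),("side",(239,226,271,258)),("side",(281,254,313,286))]):
    g[(i//2)*300:(i//2)*300+300,(i%2)*320:(i%2)*320+320]=cv2.resize(C[k].im[q[1]:q[3],q[0]:q[2]],(320,320),interpolation=2)[:300]
cv2.imwrite("pics/pads.png",g)
```

```text
['top'] [0.6059 0.1086 0.3357] 19.2 [ 1.1 -0.7 -0.8  0.4 -1.2  0.4  0.9 -0.2] peg [[0.6314 0.1175 0.0825]]
top pegtip px [[259.2 173.3]
 [258.  168.2]]
['side'] [0.603  0.1037 0.3446] 19.7 [ 1.3 -0.6 -0.2 -0.9 -1.2  0.7  0.   0.3] peg [[0.6284 0.1128 0.0825]]
side pegtip px [[316.6 198.9]
 [320.7 203.8]]
['top', 'side'] [0.6057 0.1077 0.3388] 19.4 [ 1.4 -0.6 -0.5  0.6 -0.7  0.6  1.3 -0.1  1.  -1.4 -0.2 -1.7 -1.4 -0.4
 -0.4 -0.7] peg [[0.6311 0.1167 0.0825]]
top pegtip px [[259.6 173.4]
 [258.3 168.4]]
side pegtip px [[316.4 198. ]
 [320.4 202.9]]
top eye [ 0.5872 -0.2876  0.013 ] nose [ 0.5134 -0.2414  0.013 ] 0.08707817466354319 -32.00828365250948 orig [ 0.5494 -0.264   0.013 ]
side eye [ 0.5874 -0.2894  0.013 ] nose [ 0.5129 -0.2421  0.013 ] 0.08825664620663251 -32.411230782419885 orig [ 0.5493 -0.2653  0.013 ]
```

View pics/pads.png

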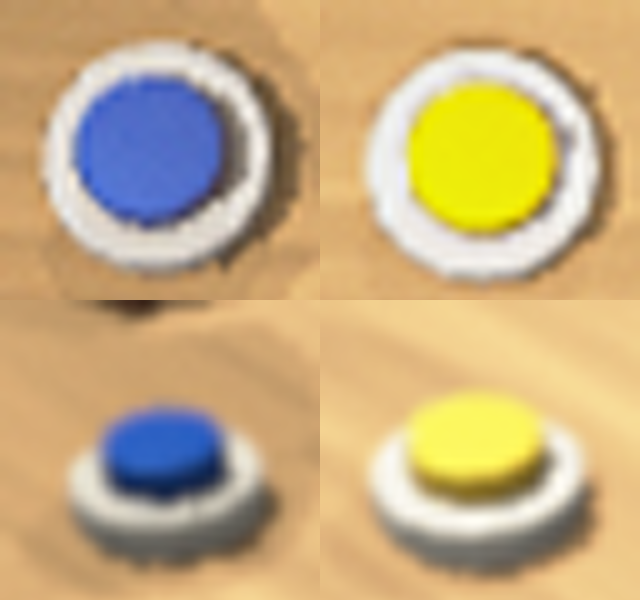

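Positions agree to a few mm, so I'll use mostly the top camera and recheck visually. The plan is to grip the key from above, keep one 40° tilt with the nose down for both pads, and use that same tilt for hanging.

```bash
cat >> h.py <<'E'
D=np.diag([-1.,1.,-1.])
def keyR(yaw,tilt): return (R.from_euler('z',yaw,degrees=True)*R.from_euler('y',-tilt,degrees=True)).as_matrix()
def toolR(yaw,tilt): return keyR(yaw,tilt)@D
def delta(pos,Rt):
    s=telemetry.sense(); R0=R.from_rotvec(s["orientation"]).as_matrix()
    t=R0.T@(np.asarray(pos)-s["eef_pos"])*100; w=R.from_matrix(R0.T@Rt).as_rotvec(degrees=True)
    print("travel",t.round(2).tolist(),"rot",w.round(2).tolist(),"t",round(s["time_s"],2))
E
python3 -c "
from h import *
delta([.5493,-.2645,.12],toolR(-32.2,0)); delta([.5493,-.2645,.2],toolR(-32.2,0))"
```

```text
travel [-60.95, -56.46, 9.86] rot [-0.0, 0.0, 7.86] t 1.9
travel [-60.95, -56.46, 1.86] rot [-0.0, 0.0, 7.86] t 1.9
```

Call:
jog_arm --increments '[{"travel": [-60.95, -56.46, 1.8], "rotation": [0, 0, 7.86]}, {"travel": [-60.95, -56.46, 1.8], "rotation": [0, 0, 7.86]}, {"travel": [-60.95, -56.46, 1.8], "rotation": [0, 0, 7.86]}, {"travel": [-60.95, -56.46, 1.8], "rotation": [0, 0, 7.86]}, {"travel": [-60.95, -56.46, 1.8], "rotation": [0, 0, 7.86]}, {"travel": [-60.95, -56.46, 1.8], "rotation": [0, 0, 7.86]}, {"travel": [-60.95, -56.46, 1.8], "rotation": [0, 0, 7.86]}, {"travel": [-60.95, -56.46, 1.8], "rotation": [0, 0, 7.86]}, {"travel": [-60.95, -56.46, 1.8], "rotation": [0, 0, 7.86]}, {"travel": [-60.95, -56.46, 1.8], "rotation": [0, 0, 7.86]}, {"travel": [-60.95, -56.46, 1.8], "rotation": [0, 0, 7.86]}, {"travel": [-60.95, -56.46, 1.8], "rotation": [0, 0, 7.86]}]' --grip 5.0 --newtons 50

```text
time_s: 2.9
eef_pos: [0.4212, 0.0383, 0.2081]
orientation: [0.871, 3.018, 0.0]
force: [1.8, 0.4, 1.3]
gripper_width: 0.0496
grasp_force: 0.0
```

```bash
python3 -c "
from h import *
print(telemetry.sense()['eef_pos'])
delta([.5493,-.2645,.12],toolR(-32.2,0))"
```

```text
[0.42117307 0.03834793 0.20805453]
travel [-26.98, -18.8, 8.81] rot [0.03, 0.04, -0.01] t 2.9
```

Call:
jog_arm --increments '[{"travel": [-27, -18.8, 2]}, {"travel": [-27, -18.8, 2]}, {"travel": [-27, -18.8, 2]}, {"travel": [-27, -18.8, 2]}, {"travel": [-27, -18.8, 4]}, {"travel": [-27, -18.8, 6]}, {"travel": [-27, -18.8, 8.8]}, {"travel": [-27, -18.8, 8.8]}, {"travel": [-27, -18.8, 8.8]}, {"travel": [-27, -18.8, 8.8]}, {"travel": [-27, -18.8, 8.8]}, {"travel": [-27, -18.8, 8.8]}]'

```text
invalid input at $.increments[0]: expected keys travel, rotation
```

```bash
python3 -c "
from h import *
s=telemetry.sense();print(s['eef_pos'],s['joint_positions'].round(3))
delta([.5493,-.2645,.008],toolR(-32.2,0))
C=Cam('side');T=Cam('top')
a=cv2.resize(C.im[260:340,360:490],None,fx=4,fy=4,interpolation=2);b=cv2.resize(T.im[180:260,390:460],None,fx=4,fy=4,interpolation=2)
cv2.imwrite('pics/pre.png',np.hstack([a,b]))"
```

```text
[0.42117307 0.03834793 0.20805453] [-0.019  0.129  1.971  0.     1.04  -1.028]
travel [-26.97, -18.8, 20.01] rot [0.03, 0.04, -0.01] t 2.9
```

View pics/pre.png

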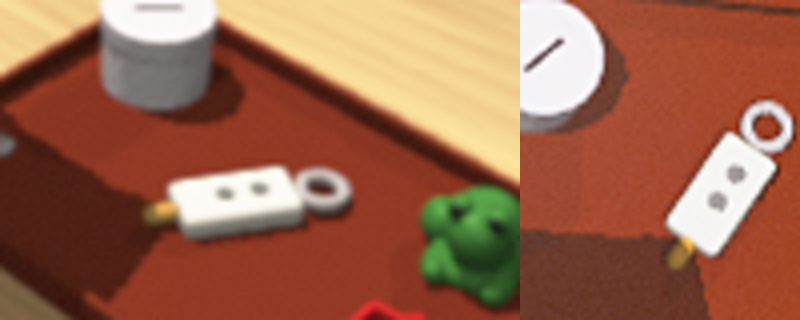

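The move was refused because each row needs a rotation key, so this picture only shows the key still in place: eye at (768,126) and nose at (680,255) in the right-hand crop. I'll resend it.

Call:
jog_arm --increments '[{"travel": [-27, -18.8, 2], "rotation": [0, 0, 0]}, {"travel": [-27, -18.8, 2], "rotation": [0, 0, 0]}, {"travel": [-27, -18.8, 2], "rotation": [0, 0, 0]}, {"travel": [-27, -18.8, 2], "rotation": [0, 0, 0]}, {"travel": [-27, -18.8, 4], "rotation": [0, 0, 0]}, {"travel": [-27, -18.8, 6], "rotation": [0, 0, 0]}, {"travel": [-27, -18.8, 8.8], "rotation": [0, 0, 0]}, {"travel": [-27, -18.8, 8.8], "rotation": [0, 0, 0]}, {"travel": [-27, -18.8, 8.8], "rotation": [0, 0, 0]}, {"travel": [-27, -18.8, 8.8], "rotation": [0, 0, 0]}, {"travel": [-27, -18.8, 8.8], "rotation": [0, 0, 0]}, {"travel": [-27, -18.8, 8.8], "rotation": [0, 0, 0]}]'

```text
time_s: 4.0
eef_pos: [0.5492, -0.2613, 0.1206]
orientation: [0.87, 3.018, 0.0]
force: [0.1, 0.9, 0.2]
gripper_width: 0.0501
grasp_force: 0.0
```

```bash
python3 -c "
from h import *
s=telemetry.sense();print(s['eef_pos'],s['joint_positions'].round(3),s['joint_velocities'].round(3))
delta([.5493,-.2645,.04],toolR(-32.2,0))
C=Cam('side');T=Cam('top')
a=cv2.resize(C.im[240:340,360:490],None,fx=4,fy=4,interpolation=2);b=cv2.resize(T.im[160:260,390:460],None,fx=4,fy=4,interpolation=2)
cv2.imwrite('pics/pre2.png',np.hstack([a,b]))"
```

```text
[ 0.5491814  -0.26128735  0.12060858] [-0.521  0.565  1.58   0.     0.996 -1.53 ] [ 0.006 -0.016  0.002 -0.    -0.003 -0.003]
travel [-0.18, -0.27, 8.06] rot [0.01, 0.02, 0.05] t 4.0
```

Call:
jog_arm --increments '[{"travel": [-0.18, -0.27, 3], "rotation": [0, 0, 0]}, {"travel": [-0.18, -0.27, 6], "rotation": [0, 0, 0]}, {"travel": [-0.18, -0.27, 8.5], "rotation": [0, 0, 0]}, {"travel": [-0.18, -0.27, 9.8], "rotation": [0, 0, 0]}, {"travel": [-0.18, -0.27, 10.6], "rotation": [0, 0, 0]}, {"travel": [-0.18, -0.27, 11.1], "rotation": [0, 0, 0]}, {"travel": [-0.18, -0.27, 11.2], "rotation": [0, 0, 0]}, {"travel": [-0.18, -0.27, 11.2], "rotation": [0, 0, 0]}, {"travel": [-0.18, -0.27, 11.2], "rotation": [0, 0, 0]}]'

```text
time_s: 4.85
eef_pos: [0.5498, -0.266, 0.009]
orientation: [0.871, 3.017, -0.001]
force: [-0.1, 0.1, 0.3]
gripper_width: 0.0501
grasp_force: 0.0
```

Call:
jog_arm --increments '[{"travel": [0, 0, 0], "rotation": [0, 0, 0]}, {"travel": [0, 0, 0], "rotation": [0, 0, 0]}, {"travel": [0, 0, 0], "rotation": [0, 0, 0]}, {"travel": [0, 0, 0], "rotation": [0, 0, 0]}, {"travel": [0, 0, 0], "rotation": [0, 0, 0]}, {"travel": [0, 0, 0], "rotation": [0, 0, 0]}]' --grip 0 --newtons 50

```text
time_s: 5.35
eef_pos: [0.5493, -0.2658, 0.0081]
orientation: [0.871, 3.018, -0.0]
force: [-0.7, 0.5, 5.5]
gripper_width: 0.0316
grasp_force: 50.0
```

```bash
cat >> h.py <<'E'
NOSE=np.array([-.043,0,.005]); EYE=np.array([.045,0,.005])
def pt(p,off,yaw,tilt): delta(np.array(p)-keyR(yaw,tilt)@off, toolR(yaw,tilt))
E
python3 -c "
from h import *
pt([.462,.175,.057],NOSE,20,40)
delta([.52,-.2,.18],toolR(0,40))"
```

```text
travel [28.66, 35.5, -7.28] rot [-18.21, -37.13, -50.0] t 5.35
travel [5.98, 4.01, -17.19] rot [-11.24, -38.9, -30.87] t 5.35
```

Call:
jog_arm --increments '[{"travel": [0, 0, -2], "rotation": [0, 0, 0]}, {"travel": [0, 0, -5], "rotation": [0, 0, 0]}, {"travel": [0, 0, -9], "rotation": [0, 0, 0]}, {"travel": [0, 0, -13], "rotation": [0, 0, 0]}, {"travel": [0, 0, -16], "rotation": [0, 0, 0]}, {"travel": [0, 0, -16], "rotation": [0, 0, 0]}, {"travel": [0, 0, -16], "rotation": [0, 0, 0]}]'

```text
time_s: 5.93
eef_pos: [0.5496, -0.266, 0.169]
orientation: [0.87, 3.016, -0.001]
force: [0.1, 0.8, -1.2]
gripper_width: 0.0316
grasp_force: 50.0
```

```bash
python3 -c "
from h import *
pt([.462,.175,.107],NOSE,20,40)
"
```

```text
travel [28.71, 35.51, 3.74] rot [-18.26, -37.01, -49.97] t 5.93
```

Call:
jog_arm --increments '[{"travel": [28.7, 35.5, 3.7], "rotation": [-18.3, -37, -50]}, {"travel": [28.7, 35.5, 3.7], "rotation": [-18.3, -37, -50]}, {"travel": [28.7, 35.5, 3.7], "rotation": [-18.3, -37, -50]}, {"travel": [28.7, 35.5, 3.7], "rotation": [-18.3, -37, -50]}, {"travel": [28.7, 35.5, 3.7], "rotation": [-18.3, -37, -50]}, {"travel": [28.7, 35.5, 3.7], "rotation": [-18.3, -37, -50]}, {"travel": [28.7, 35.5, 3.7], "rotation": [-18.3, -37, -50]}, {"travel": [28.7, 35.5, 3.7], "rotation": [-18.3, -37, -50]}, {"travel": [28.7, 35.5, 3.7], "rotation": [-18.3, -37, -50]}, {"travel": [28.7, 35.5, 3.7], "rotation": [-18.3, -37, -50]}, {"travel": [28.7, 35.5, 3.7], "rotation": [-18.3, -37, -50]}, {"travel": [28.7, 35.5, 3.7], "rotation": [-18.3, -37, -50]}]'

```text
time_s: 6.93
eef_pos: [0.4982, 0.1891, 0.1523]
orientation: [-0.428, 2.442, 0.149]
force: [15.6, -25.7, 1.9]
gripper_width: 0.0315
grasp_force: 50.0
```

```bash
python3 -c "
from h import *
s=telemetry.sense();print(s['eef_pos'],s['joint_positions'].round(3),s['joint_velocities'].round(3))
pt([.462,.175,.107],NOSE,20,40)
pt([.462,.175,.032],NOSE,20,40)
"
```

```text
[0.49815716 0.18905511 0.15226202] [ 0.241  0.228  2.223  1.213  0.071 -2.866] [ 1.121  0.407 -0.077  0.863 -0.054 -0.01 ]
travel [1.54, -0.09, 1.52] rot [-0.06, -1.68, -0.11] t 6.93
travel [6.19, -0.09, 7.4] rot [-0.06, -1.68, -0.11] t 6.93
```

Joint 5 is at its limit because a 40° tilt is wrist-singular this close in. I'll press with a 22° tilt instead, which still clears the fingers by about 12 mm, and hang with about 28°.

```bash
python3 -c "
from h import *
pt([.467,.177,.107],NOSE,20,22)
"
```

```text
travel [1.44, -0.07, 3.17] rot [-0.04, 16.32, -0.12] t 6.93
```

Call:
jog_arm --increments '[{"travel": [0, 0, 0], "rotation": [0, 7, 0]}, {"travel": [0, 0, 0], "rotation": [0, 14, 0]}, {"travel": [1.0, 0, 1.5], "rotation": [0, 17, 0]}, {"travel": [1.4, 0, 2.5], "rotation": [0, 17, 0]}, {"travel": [1.4, 0, 2.5], "rotation": [0, 17, 0]}, {"travel": [1.4, 0, 2.5], "rotation": [0, 17, 0]}, {"travel": [1.4, 0, 2.5], "rotation": [0, 17, 0]}]'

```text
time_s: 7.52
eef_pos: [0.5042, 0.1875, 0.1226]
orientation: [-0.476, 2.738, 0.082]
force: [-0.1, 0.7, -0.4]
gripper_width: 0.0318
grasp_force: 50.0
```

```bash
python3 -c "
from h import *
s=telemetry.sense();print(s['eef_pos'],s['joint_positions'].round(3),s['joint_velocities'].round(3),s['force'])
pt([.467,.177,.047],NOSE,20,22)
C=Cam('side');T=Cam('top')
k=R.from_rotvec(s['orientation']).as_matrix()@D
for c in(C,T): print(c.proj(s['eef_pos']+k@NOSE),c.proj(s['eef_pos']+k@EYE))
a=cv2.resize(C.im[160:290,190:330],(420,390),interpolation=2);b=cv2.resize(T.im[185:315,170:290],(360,390),interpolation=2)
cv2.imwrite('pics/hov.png',np.hstack([a,b]))"
```

```text
[0.50417063 0.18754309 0.12258143] [ 0.255  0.325  2.032  0.068  0.42  -1.717] [ 0.029  0.045 -0.098 -0.29   0.188  0.296] [-0.12072895  0.71328798 -0.42318688]
travel [2.0, 0.31, 6.1] rot [-0.34, -1.02, -0.23] t 7.52
[[251.70341624 207.5082299 ]] [[269.70169667 181.74673399]]
[[219.12969765 244.95097148]] [[205.83077656 199.98092656]]
```

View pics/hov.png

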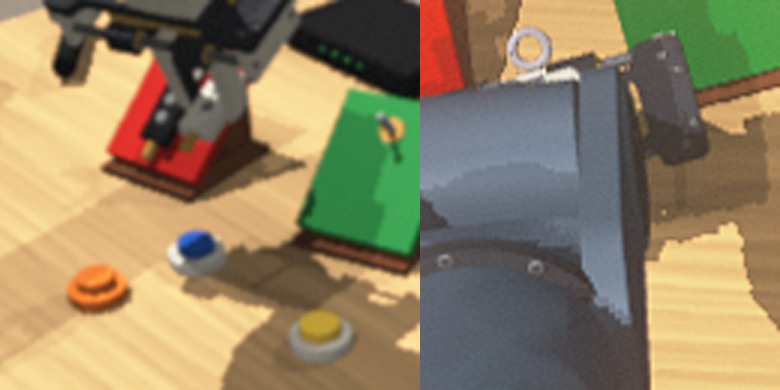

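The view shows the eye at top px (206.3,200.7) and the brass nose at side px (252,208.3). Both are within a pixel of prediction, and the grip is good. Now the descent.

```bash
python3 -c "
from h import *
pt([.467,.177,.030],NOSE,20,22)
pt([.467,.177,.0195],NOSE,20,22)
"
```

```text
travel [2.62, 0.19, 7.7] rot [-0.13, -0.8, -0.16] t 7.62
travel [2.99, 0.19, 8.68] rot [-0.13, -0.8, -0.16] t 7.62
```

Call:
jog_arm --increments '[{"travel": [1.5, 0.2, 3], "rotation": [0, -0.8, 0]}, {"travel": [2, 0.2, 5.5], "rotation": [0, -0.8, 0]}, {"travel": [2.4, 0.2, 7.0], "rotation": [0, -0.8, 0]}, {"travel": [2.6, 0.2, 7.7], "rotation": [0, -0.8, 0]}, {"travel": [2.8, 0.2, 8.2], "rotation": [0, -0.8, 0]}, {"travel": [3.0, 0.2, 8.7], "rotation": [0, -0.8, 0]}, {"travel": [3.0, 0.2, 8.7], "rotation": [0, -0.8, 0]}, {"travel": [3.0, 0.2, 8.7], "rotation": [0, -0.8, 0]}, {"travel": [3.0, 0.2, 8.7], "rotation": [0, -0.8, 0]}]'

```text
time_s: 8.37
eef_pos: [0.507, 0.1915, 0.033]
orientation: [-0.474, 2.717, 0.092]
force: [-2.2, -1.1, 2.1]
gripper_width: 0.0315
grasp_force: 50.0
```

```bash
python3 -c "
from h import *
s=telemetry.sense();print(s['joint_positions'].round(3),s['force'],s['wrist_torque'])
k=R.from_rotvec(s['orientation']).as_matrix()@D;print('nose',s['eef_pos']+k@NOSE, np.degrees(np.arcsin(k[2,0])))
C=Cam('side');T=Cam('top')
a=cv2.resize(C.im[195:275,200:320],(600,400),interpolation=2)
b=cv2.resize(T.im[200:280,180:240],(300,400),interpolation=2)[:,:200]
cv2.imwrite('pics/press1.png',np.hstack([a,b]))"
```

```text
[ 0.259  0.512  2.075  0.187  0.171 -1.835] [-2.20209042 -1.14794692  2.11038406] [-0.09164813  0.53643843  0.03397696]
nose [0.46775706 0.17740116 0.02138491] 22.20169604240205
```

View pics/press1.png

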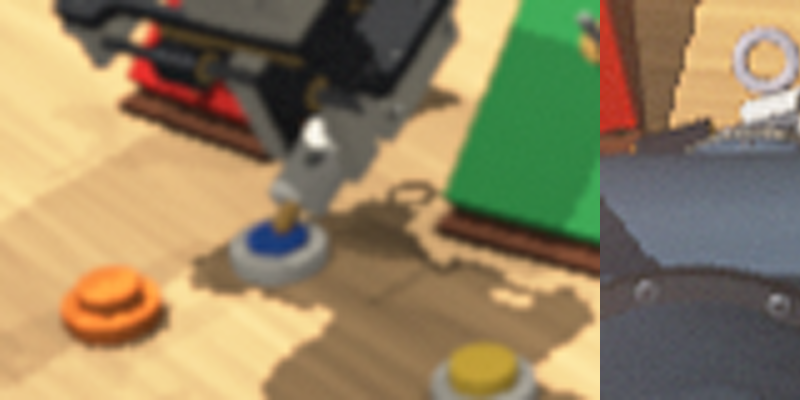

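The brass nose stands on the blue pad at crop (285,218), slightly behind centre, and the pad is about 5.6 mm down. I'll press 2 mm more, hold, then lift.

Call:
jog_arm --increments '[{"travel": [0.08, 0, 0.2], "rotation": [0, 0, 0]}, {"travel": [0.08, 0, 0.2], "rotation": [0, 0, 0]}, {"travel": [0.08, 0, 0.2], "rotation": [0, 0, 0]}, {"travel": [0.08, 0, 0.2], "rotation": [0, 0, 0]}, {"travel": [0.08, 0, 0.2], "rotation": [0, 0, 0]}, {"travel": [0.08, 0, 0.2], "rotation": [0, 0, 0]}]'

```text
time_s: 8.97
eef_pos: [0.5079, 0.1918, 0.0312]
orientation: [-0.474, 2.715, 0.092]
force: [-1.3, -0.8, 7.1]
gripper_width: 0.0313
grasp_force: 50.0
```

Call:
jog_arm --increments '[{"travel": [-0.4, 0, -1], "rotation": [0, 0, 0]}, {"travel": [-1.2, 0, -3], "rotation": [0, 0, 0]}, {"travel": [-2, 0, -5], "rotation": [0, 0, 0]}, {"travel": [-2, 0, -5], "rotation": [0, 0, 0]}, {"travel": [-2, 0, -5], "rotation": [0, 0, 0]}]'

```text
time_s: 9.38
eef_pos: [0.5073, 0.1916, 0.085]
orientation: [-0.474, 2.715, 0.092]
force: [-0.5, 0.2, -1.6]
gripper_width: 0.0317
grasp_force: 50.0
```

```bash
python3 -c "
from h import *
pt([.466,.013,.060],NOSE,10,22)
s=telemetry.sense();k=R.from_rotvec(s['orientation']).as_matrix()@D;e=s['eef_pos']+k@EYE;n=s['eef_pos']+k@NOSE
T=Cam('top');C=Cam('side');print('eye top',T.proj(e),'nose side',C.proj(n))
im=cv2.resize(T.im[180:230,180:240],None,fx=5,fy=5,interpolation=2);i2=cv2.resize(C.im[190:240,220:290],None,fx=5,fy=5,interpolation=2);cv2.imwrite('pics/aft.png',np.hstack([im,i2]))
"
```

```text
travel [5.9, -16.12, -0.94] rot [3.63, 0.31, 9.09] t 9.38
eye top [[207.56094107 203.84868698]] nose side [[253.65902797 220.53643902]]
```

Call:
jog_arm --increments '[{"travel": [5.9, -16.1, -0.9], "rotation": [3.6, 0.3, 9]}, {"travel": [5.9, -16.1, -0.9], "rotation": [3.6, 0.3, 9]}, {"travel": [5.9, -16.1, -0.9], "rotation": [3.6, 0.3, 9]}, {"travel": [5.9, -16.1, -0.9], "rotation": [3.6, 0.3, 9]}, {"travel": [5.9, -16.1, -0.9], "rotation": [3.6, 0.3, 9]}, {"travel": [5.9, -16.1, -0.9], "rotation": [3.6, 0.3, 9]}, {"travel": [5.9, -16.1, -0.9], "rotation": [3.6, 0.3, 9]}, {"travel": [5.9, -16.1, -0.9], "rotation": [3.6, 0.3, 9]}]'

```text
time_s: 10.15
eef_pos: [0.5061, 0.0206, 0.0696]
orientation: [-0.242, 2.752, 0.047]
force: [0.1, 0.1, -0.8]
gripper_width: 0.0312
grasp_force: 50.0
```

```bash
python3 -c "
from h import *
s=telemetry.sense();print(s['joint_positions'].round(3))
pt([.465,.0125,.030],NOSE,10,22)
pt([.465,.0125,.018],NOSE,10,22)
"
```

```text
[-0.109  0.389  2.143  0.41   0.264 -2.233]
travel [1.05, -0.08, 2.61] rot [0.03, -0.22, 0.06] t 10.15
travel [1.5, -0.08, 3.72] rot [0.03, -0.22, 0.06] t 10.15
```

```bash
python3 -c "
from h import *
pt([.467,.0125,.033],NOSE,2,20)
pt([.467,.0125,.018],NOSE,2,20)
"
```

```text
travel [0.82, -0.7, 2.54] rot [2.88, 1.78, 7.53] t 10.15
travel [1.37, -0.7, 3.93] rot [2.88, 1.78, 7.53] t 10.15
```

Call:
jog_arm --increments '[{"travel": [0.2, -0.7, 0.5], "rotation": [2.9, 1.8, 7.5]}, {"travel": [0.4, -0.7, 1.5], "rotation": [2.9, 1.8, 7.5]}, {"travel": [0.8, -0.7, 2.5], "rotation": [2.9, 1.8, 7.5]}, {"travel": [1.1, -0.7, 3.2], "rotation": [2.9, 1.8, 7.5]}, {"travel": [1.4, -0.7, 3.9], "rotation": [2.9, 1.8, 7.5]}, {"travel": [1.4, -0.7, 3.9], "rotation": [2.9, 1.8, 7.5]}, {"travel": [1.4, -0.7, 3.9], "rotation": [2.9, 1.8, 7.5]}]'

```text
time_s: 10.73
eef_pos: [0.5096, 0.0143, 0.0288]
orientation: [-0.052, 2.79, 0.008]
force: [-0.4, 1.3, 2.8]
gripper_width: 0.0315
grasp_force: 50.0
```

```bash
python3 -c "
from h import *
s=telemetry.sense();print(s['joint_positions'].round(3),s['force'])
k=R.from_rotvec(s['orientation']).as_matrix()@D;print('nose',s['eef_pos']+k@NOSE, np.degrees(np.arcsin(k[2,0])))
C=Cam('side')
cv2.imwrite('pics/press2.png',cv2.resize(C.im[210:300,240:360],(640,480),interpolation=2))"
```

```text
[-0.086  0.488  2.131  0.235  0.179 -1.919] [-0.36446211  1.33839366  2.76531362]
nose [0.4674814  0.01271911 0.01868589] 20.098578143052404
```

View pics/press2.png

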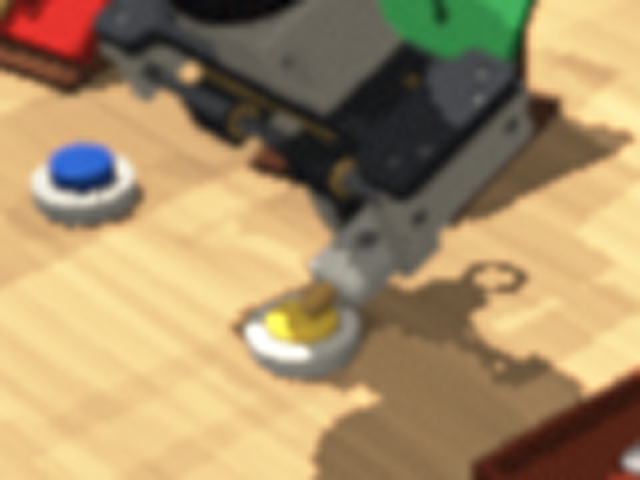

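The nose is on the yellow pad at (310,305), and the blue pad is back up. I'll press a little more and hold, as with the alarm.

Call:
jog_arm --increments '[{"travel": [0.07, 0, 0.2], "rotation": [0, 0, 0]}, {"travel": [0.07, 0, 0.2], "rotation": [0, 0, 0]}, {"travel": [0.07, 0, 0.2], "rotation": [0, 0, 0]}, {"travel": [0.07, 0, 0.2], "rotation": [0, 0, 0]}, {"travel": [0.07, 0, 0.2], "rotation": [0, 0, 0]}, {"travel": [0.07, 0, 0.2], "rotation": [0, 0, 0]}]'

```text
time_s: 11.28
eef_pos: [0.51, 0.0139, 0.0274]
orientation: [-0.051, 2.789, 0.008]
force: [0.9, 3.5, 7.8]
gripper_width: 0.0313
grasp_force: 50.0
```

Call:
jog_arm --increments '[{"travel": [-0.4, 0, -1], "rotation": [0, 0, 0]}, {"travel": [-1.4, 0, -4], "rotation": [0, 0, 0]}, {"travel": [-2.8, 0, -8], "rotation": [0, 0, 0]}, {"travel": [-4.2, 0, -12], "rotation": [0, 0, 0]}, {"travel": [-4.2, 0, -12], "rotation": [0, 0, 0]}, {"travel": [-4.2, 0, -12], "rotation": [0, 0, 0]}]'

```text
time_s: 11.78
eef_pos: [0.5083, 0.0138, 0.1559]
orientation: [-0.051, 2.787, 0.007]
force: [0.3, -0.8, -1.2]
gripper_width: 0.0314
grasp_force: 50.0
```

```bash
cat >> h.py <<'E'
YAW=19.4; PEG=np.array([.6305,.116,.0825]); N=keyR(YAW,40)[:,2]
E
python3 -c "
from h import *
print(N, telemetry.sense()['eef_pos'])
pt(PEG+.06*N,EYE,YAW,28)
"
```

```text
[-0.60629184 -0.21350906  0.76604444] [0.50834906 0.01380609 0.15591528]
travel [-3.16, 7.51, 6.81] rot [-7.15, -7.64, -15.77] t 11.78
```

Call:
jog_arm --increments '[{"travel": [-3.2, 7.5, 2], "rotation": [-3.5, -3.8, -8]}, {"travel": [-3.2, 7.5, 2], "rotation": [-7.1, -7.6, -15.8]}, {"travel": [-3.2, 7.5, 5], "rotation": [-7.1, -7.6, -15.8]}, {"travel": [-3.2, 7.5, 6.8], "rotation": [-7.1, -7.6, -15.8]}, {"travel": [-3.2, 7.5, 6.8], "rotation": [-7.1, -7.6, -15.8]}, {"travel": [-3.2, 7.5, 6.8], "rotation": [-7.1, -7.6, -15.8]}, {"travel": [-3.2, 7.5, 6.8], "rotation": [-7.1, -7.6, -15.8]}, {"travel": [-3.2, 7.5, 6.8], "rotation": [-7.1, -7.6, -15.8]}]'

```text
time_s: 12.45
eef_pos: [0.5581, 0.0904, 0.1017]
orientation: [-0.446, 2.625, 0.111]
force: [-0.4, 0.5, -0.7]
gripper_width: 0.0317
grasp_force: 50.0
```

```bash
python3 -c "
from h import *
s=telemetry.sense();print(s['joint_positions'].round(3),s['joint_velocities'].round(2))
pt(PEG+.06*N,EYE,YAW,28)
k=R.from_rotvec(s['orientation']).as_matrix()@D;print('tilt',np.degrees(np.arcsin(k[2,0])))
C=Cam('side');T=Cam('top')
for n,c in(('side',C),('top',T)): print(n,'eye,nose',c.proj(s['eef_pos']+[k@EYE,k@NOSE]).round(1).tolist(),'foot,tip',c.proj([PEG,PEG+.03*N]).round(1).tolist())
a=cv2.resize(C.im[160:260,270:350],(480,600),interpolation=2);b=cv2.resize(T.im[140:240,220:273],(318,600),interpolation=2)
cv2.imwrite('pics/hang0.png',np.hstack([a,b]))"
```

```text
[ 2.000e-03  3.920e-01  2.052e+00  5.840e-01  2.820e-01 -2.435e+00] [ 0.   -0.01 -0.    0.02 -0.   -0.02]
travel [-0.13, 0.02, -0.07] rot [-0.01, -0.27, -0.12] t 12.45
tilt 27.733832645743984
side eye,nose [[312.1, 193.6], [296.3, 223.1]] foot,tip [[320.4, 203.1], [316.4, 198.2]]
top eye,nose [[261.6, 179.6], [273.4, 223.0]] foot,tip [[258.7, 168.7], [260.0, 173.8]]
```

View pics/hang0.png

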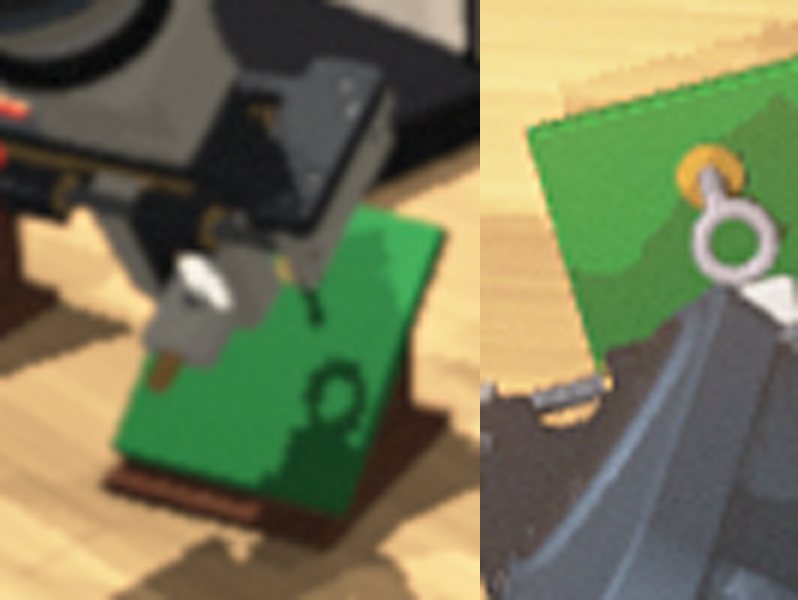

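The top view shows the ring at (262.2,179.6) against (261.6,179.6) predicted, and the peg foot at (257.9,168.8). The side view shows the nose near (296.6,221.6). So a correction of about 2 mm along +tool-y is needed before threading.

```bash
python3 -c "
from h import *
Y=keyR(YAW,0)[:,1]
for d in(.05,.032,.024,.009): pt(PEG+d*N+.002*Y,EYE,YAW,28)
"
```

```text
travel [-0.3, 0.22, 0.92] rot [-0.01, -0.21, -0.08] t 12.55
travel [-0.68, 0.22, 2.68] rot [-0.01, -0.21, -0.08] t 12.55
travel [-0.85, 0.22, 3.47] rot [-0.01, -0.21, -0.08] t 12.55
travel [-1.17, 0.22, 4.93] rot [-0.01, -0.21, -0.08] t 12.55
```

Call:
jog_arm --increments '[{"travel": [-0.3, 0.2, 0.9], "rotation": [0, -0.2, 0]}, {"travel": [-0.5, 0.2, 1.8], "rotation": [0, -0.2, 0]}, {"travel": [-0.68, 0.2, 2.7], "rotation": [0, -0.2, 0]}, {"travel": [-0.76, 0.2, 3.1], "rotation": [0, -0.2, 0]}, {"travel": [-0.85, 0.2, 3.5], "rotation": [0, -0.2, 0]}, {"travel": [-0.85, 0.2, 3.5], "rotation": [0, -0.2, 0]}, {"travel": [-0.85, 0.2, 3.5], "rotation": [0, -0.2, 0]}, {"travel": [-0.85, 0.2, 3.5], "rotation": [0, -0.2, 0]}]'

```text
time_s: 13.22
eef_pos: [0.5799, 0.1003, 0.074]
orientation: [-0.447, 2.621, 0.112]
force: [0.6, 0.4, -0.9]
gripper_width: 0.0312
grasp_force: 50.0
```

```bash
python3 -c "
from h import *
s=telemetry.sense();print(s['joint_positions'].round(3),s['force'])
Y=keyR(YAW,0)[:,1]
for d in(.024,.009): pt(PEG+d*N+.002*Y,EYE,YAW,28)
"
```

```text
[ 0.023  0.478  2.009  0.667  0.238 -2.504] [ 0.62594701  0.41442201 -0.86257891]
travel [-0.08, 0.0, -0.11] rot [0.03, -0.08, -0.06] t 13.22
travel [-0.39, 0.0, 1.35] rot [0.03, -0.08, -0.06] t 13.22
```

No contact force, so the ring appears to be over the peg. Continuing to about 9 mm.

Call:
jog_arm --increments '[{"travel": [-0.1, 0, 0.4], "rotation": [0, 0, 0]}, {"travel": [-0.2, 0, 0.8], "rotation": [0, 0, 0]}, {"travel": [-0.3, 0, 1.1], "rotation": [0, 0, 0]}, {"travel": [-0.36, 0, 1.35], "rotation": [0, 0, 0]}, {"travel": [-0.36, 0, 1.35], "rotation": [0, 0, 0]}, {"travel": [-0.36, 0, 1.35], "rotation": [0, 0, 0]}]'

```text
time_s: 13.72
eef_pos: [0.589, 0.1035, 0.0636]
orientation: [-0.447, 2.621, 0.112]
force: [-0.2, 0.4, -1.5]
gripper_width: 0.0313
grasp_force: 50.0
```

```bash
python3 -c "
from h import *
s=telemetry.sense();print(s['joint_positions'].round(3),s['force'],s['wrist_torque'])
k=R.from_rotvec(s['orientation']).as_matrix()@D; e=s['eef_pos']+k@EYE
print('eye in board frame mm',keyR(YAW,40).T@(e-PEG)*1000)
T=Cam('top');C=Cam('side');print(T.proj([e,PEG,PEG+.03*N]))
a=cv2.resize(T.im[150:200,235:285],(400,400),interpolation=2);b=cv2.resize(C.im[175:255,280:350],(350,400),interpolation=2)
cv2.imwrite('pics/hang1.png',np.hstack([a,b]))
# ring pixels (greyish bright) near the peg in the top view
m=cv2.inRange(cv2.cvtColor(T.im,cv2.COLOR_BGR2HSV),np.array((0,0,100)),np.array((180,55,255)))[158:184,245:277]
print('\n'.join(''.join('#' if v else '.' for v in r) for r in m))
"
```

```text
[ 0.029  0.511  1.988  0.692  0.226 -2.524] [-0.183967    0.4049376  -1.52225037] [-0.03398044  0.23335917 -0.00650097]
eye in board frame mm [-0.32151735  1.95803083  8.81134213]
[[258.12616108 170.54660768]
 [258.6616007  168.68092633]
 [259.97120099 173.75751023]]
................................
................................
................................
................................
................................
................................
................................
...........#######..............
.........##########.............
........############............
........######...###............
.......####.###...###...........
.......###..###...###...........
.......###..####..###...........
.......###..####..###...........
.......###..####..###...........
........####.###.###............
........############............
.........#######......#.........
.........##.####....####........
........#######.....####........
........#######......####.......
........#######........##.......
.......#######.........##.......
.......#######..........#.......
.......######..........###......
```

The mask shows the peg inside the ring. Releasing.

Call:
jog_arm --increments '[{"travel": [0, 0, 0], "rotation": [0, 0, 0]}, {"travel": [0, 0, 0], "rotation": [0, 0, 0]}, {"travel": [0, 0, 0], "rotation": [0, 0, 0]}, {"travel": [0, 0, 0], "rotation": [0, 0, 0]}, {"travel": [0, 0, 0], "rotation": [0, 0, 0]}, {"travel": [0, 0, 0], "rotation": [0, 0, 0]}]' --grip 5.0

```text
time_s: 14.32
eef_pos: [0.589, 0.1034, 0.0638]
orientation: [-0.447, 2.621, 0.112]
force: [-0.0, 0.1, 0.2]
gripper_width: 0.0497
grasp_force: 0.0
```

Call:
jog_arm --increments '[{"travel": [0, 0, -2], "rotation": [0, 0, 0]}, {"travel": [0, 0, -4], "rotation": [0, 0, 0]}, {"travel": [0, 0, -7], "rotation": [0, 0, 0]}, {"travel": [0, 0, -10], "rotation": [0, 0, 0]}, {"travel": [0, 0, -13], "rotation": [0, 5, 0]}, {"travel": [0, 0, -15], "rotation": [0, 12, 0]}, {"travel": [4, 0, -15], "rotation": [0, 19, 0]}, {"travel": [8, 0, -15], "rotation": [0, 25, 0]}, {"travel": [12, 0, -15], "rotation": [0, 25, 0]}, {"travel": [12, 0, -15], "rotation": [0, 25, 0]}, {"travel": [12, 0, -15], "rotation": [0, 25, 0]}]'

```text
time_s: 15.23
eef_pos: [0.4211, 0.0448, 0.1394]
orientation: [-0.519, 3.05, 0.015]
force: [1.5, -0.4, 0.5]
gripper_width: 0.0502
grasp_force: 0.0
```

```bash
python3 -c "
from h import *
T=Cam('top');C=Cam('side')
kR=keyR(YAW,40); o=lambda x,z: PEG+kR@np.array([x,0,z])
for c in(T,C): print('eye,nose home',c.proj([o(-4,.0)*0+o(-.004,.007),o(-.092,.007)]).round(1).tolist())
a=cv2.resize(T.im[140:235,215:305],(380,400),interpolation=2);b=cv2.resize(C.im[175:255,275:355],(400,400),interpolation=2)
cv2.imwrite('pics/end.png',np.hstack([a,b]))"
```

```text
eye,nose home [[259.5, 171.7], [270.1, 210.5]]
eye,nose home [[319.0, 203.4], [306.6, 235.4]]
```

View pics/end.png

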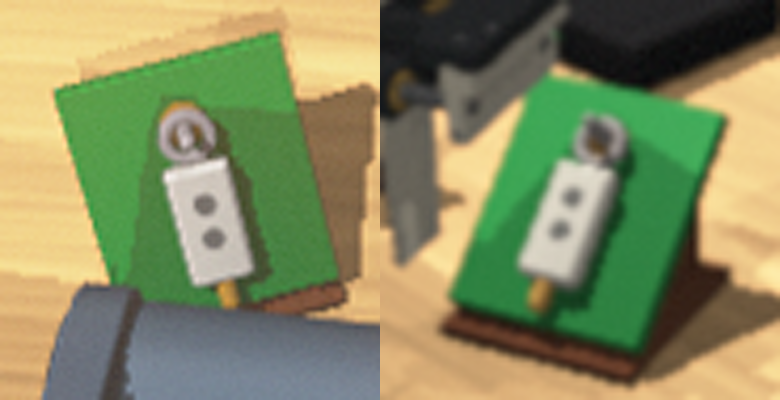

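The key hangs on the peg, flat on the board with the nose down the slope. The eye is at top px (259.3,172) and the nose at (269,209.4), matching the predicted home position. The gripper is clear, so I'm handing in.

```bash
python3 -c "
from plant import sign_off
print(sign_off())"
```

```text
the job is handed in; nothing more can be done
None
```

The job is handed in: the white key's nose pressed the blue pad and then the yellow pad fully down, and the key now hangs flat on the green stand's peg, nose down the slope, after about 15 s of the 53 s allowed; on the way, joint 5 reached the edge of its range (0.071 against 0.07) before I reduced the tilt, and no verdict came back.

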